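# Find the concealed catch of a battery case

### The arm

A 7-joint arm with a two-finger parallel gripper is mounted at the origin on the work surface; the furniture and walls round the work are solid. World frame = base frame: x ahead of the robot, y to its left, z up, the work surface at z = 0. Lengths are in m, angles in rad, forces in N, time in s.
With the tool pointing down it reaches from about 0.425 to 0.925 m from the base axis. Payload 6.8 kg.
Tool frame: the origin (TCP) lies on the centre line of the jaws, within the pads' length; the fingertips stand 17 mm ahead of it and the grasp point (between the pads) lies 2 mm behind it; z points along the fingers, y is the line along which they close (so a half turn about z gives the same grasp; the last joint's range is limited). The gripper opens to 85 mm and grips with 20 to 120 N. Pads are 22 mm wide; open, the fingers measure 114 mm over their backs; the gripper's body (76 mm by 85 mm) begins 54 mm behind the grasp point. The pads swing forward as they close: fully open they stand 13 mm farther back than shut.
Start: joints at [1.163, 0.477, 0.022, 1.555, -0.011, 1.109, -0.083], TCP at [0.199, -0.645, 0.224] pointing down, gripper open.
Joint ranges: [-2.96, 2.96], [-0.34, 2.1], [-1.41, 1.46], [0.24, 2.44], [-1.37, 4.51], [0.17, 1.92], [-2.96, 2.96]. Speed limits (rad/s): [2.39, 2.39, 3.14, 3.14, 3.14, 3.14, 3.14].

### API

Orientations are given as [roll, pitch, yaw] about the fixed x, y, z axes, in that order (R = Rz(yaw) Ry(pitch) Rx(roll)).
In Python, from plant import observe, read_camera, hand_in gives the robot as it stands.
- The arm moves only by the shell command python3 -m creep 'ROWS' [OPENING] [FORCE]. ROWS is a JSON list of rows, 1 to 5 of them, each an object with the fields xyz (a list: dx, dy, dz in fractions of the full range, 1 being 0.8 m), turn_vec (a list: a rotation vector rx, ry, rz in a scale on which 1.0 is 2 rad); a field left out counts as zero; each row is the pose to reach, as a shift and turn from the pose commanded when the command began, along the tool's axes at that moment; what a row does not reach only later rows make up. A row lasts 1/8 s, in which the tool goes at most 0.0625 m and 0.188 rad, less where a joint would pass 70% of its speed; a pose out of reach is approached as far as the arm can. OPENING is the opening from 0.0 (shut) to 1.0 (fully open), set as the command begins (- or left out keeps the last). The fingers move at their own pace and stop on an object; FORCE is the grip in N (left out, the last holds). Time passes only in rows, so rows that do not move let the fingers close. It prints the time, the measured TCP pose, the force, the opening and the grip force at its end. Shift and turn numbers lie between -1 and 1, and a call with a number outside is refused. Input that does not fit is refused with a message, and nothing moves.
- observe(): the state, without advancing time (a new reading comes with each control period).
- read_camera(name): name is "scene" or "side" or "wrist"; returns a dict with "img" (384x512x3 uint8, red, green, blue), "camera_matrix" (3x3 intrinsics, pixels), "view" (4x4, takes a point from world to camera coordinates); the wrist camera has in their place "T_tool_cam" (4x4, takes a point from camera to tool coordinates, whose origin is the TCP and whose axes are the flange's). Camera axes: x right, y down, z forward; pixel columns grow to the right and rows downward; lengths in m; the calibration is good to about 2 mm. A picture is of the moment at which its call begins: read the wrist's pose just before it. There is no depth.
- hand_in(): hands the job in; it is judged then, once.
The state is a dict: "clock": time; "joint_pos": joint angles; "qvel": joint speeds; "effort": joint torques, N m; "tcp_pos": TCP position; "tcp_rot": TCP orientation; "contact_force": force on the tool from outside, world axes, zero at the start; "wrist_torque": the same for the moment, N m; "finger_gap": opening from 0.0 (shut) to 1.0 (fully open); "gripper_force": force on a finger pad.
Only numpy, scipy, OpenCV 4.12 (cv2) and the standard library are available. Lean on these libraries where they do the work, as an engineer would, in place of code of your own. Each camera call takes 0.05 s, during which the arm holds its last target. There are 200 camera calls.

### The job

Open the cell door of the blue battery case: feel across the six look-alike plates in its top with the fingertips, pressing each one gently until you find the one that gives (the concealed catch), and press that one fully in so that the door pops ajar and stays so. Then move clear. Only touch and press, without hammering: grasp or lift nothing, and leave the loose things on the bench where they are.

Things in the scene. Friction and masses are not known exactly. Their poses are not given: they have to be found in the camera images.
- case: blue battery case fixed to the bench, 131 (x) x 276 (y) x 50 (z) mm. Origin: centre of its underside, at bench height; z up, +x from its front (with the small round charging socket) to its back, +y from the grey door towards the plates. Its top is flat, 50 mm above the bench.
- panel (a point): centre of the panel with the six look-alike square grey, slightly soft-faced plates, on the case top (axes as the case). Plate centres from here: x = -27 or +27 mm, y = -54, 0 or +54 mm. Each plate is 42.5 mm wide in a 45 mm well, its top 1.5 mm below the panel. One, a different one each time, is the concealed catch; five are fixed blanks.
- catch (a joint): travel of the concealed catch in m: 0 = out (level with the blanks), 0.006 = fully in. It gives under about 5 N, has no spring and stays where it is pushed. The value tells how far it is in, not which plate it is.
- door (a joint): opening in rad of the grey cell door, 105 (x) x 75 (y) mm, flush in the case top, centred 85 mm to the -y side of the case's origin, hinged at its back (+x) edge. 0 = shut. The catch drives it: 0.06 rad per mm of catch travel, 0.36 rad when fully in (front edge then 37 mm above the case top). It stays open when the catch is let go.
- red_cap_bottle: bystander, loose: light blue drinks bottle with a white cap, 59 mm across, 198 tall. Origin at the centre of its underside.
- water_bottle: bystander, loose: clear blue water bottle, 53 mm across, 184 tall. Origin at the centre of its underside.
- bead_jar: bystander, loose: small jar with a red cap, 45 mm across, 106 tall. Origin at the centre of its underside.
- wax_pot: bystander, loose: low pot with a red lid, 58 mm across, 50 tall. Origin at the centre of its underside.
- washer_tin: bystander, loose: low round grey tin, 61 mm across, 24 tall. Origin at the centre of its underside.
- label_roll: bystander, loose: upright roll of white labels, 62 mm across, 51 tall. Origin at the centre of its underside.

How it is judged:
On the way:
1. the concealed catch is pressed in by at least 4.5 of its 6 mm (value of joint catch above 0.0045 m), for 0.2 s.
At the end, for the whole second after the job is handed in: The catch stays in by at least 4.5 of its 6 mm and the cell door stands open by at least 0.25 rad (value of joint catch above 0.0045 m and value of joint door above 0.25 rad); the robot touches nothing.
It fails at once if the fingers press on anything harder than 60 N (contact force between the fingers and anything else above 60 N).
It fails at once if a loose thing is lifted, carried or shoved by more than 15 mm (distance of any of red_cap_bottle, water_bottle, bead_jar, wax_pot, washer_tin, label_roll from where it was at the start of the episode above 0.015 m).
It also fails if it takes over 56 s, if anything falls off the work surface, if the arm or the gripper's body presses on something with over 40 N, if the wrist force passes 120 N, or if a joint passes its speed limit or range.

## Working session

There is one attempt and no reset: what is moved stays moved. The work goes in short steps, Python scripts to look and compute and a shell command to move; the robot and the scene stay as the last step left them, time stands still between calls to the robot, and variables do not carry over. Pictures are saved under pics/ and viewed, at most 10 in all, crops included, and the job is handed in when it is done.

```bash
mkdir -p pics; ls; python3 - <<'E'
from plant import *
import cv2,numpy as np,pickle
o=observe();print(o)
d={}
for n in["scene","side","wrist"]:
    c=read_camera(n);d[n]=c;cv2.imwrite(f"pics/{n}0.png",c["img"][:,:,::-1])
    print(n,{k:np.round(v,4).tolist() for k,v in c.items() if k!="img"})
pickle.dump((o,d),open("d0.pkl","wb"))
a=np.hstack([cv2.resize(d["scene"]["img"],(800,600))]);cv2.imwrite("pics/scene0b.png",a[:,:,::-1])
E
```

```text
pics
{'clock': 0.0, 'joint_pos': array([ 1.1628862 ,  0.47781604,  0.02239091,  1.55646355, -0.01149947,
        1.10926605, -0.08308683]), 'qvel': array([ 5.83518958e-04,  2.06098564e-03, -5.27795542e-04, -9.05555055e-05,
        1.19425740e-04,  1.20516604e-03,  8.33869585e-04]), 'effort': array([ 3.27874077e-04, -5.96461093e+01,  1.60783030e+00, -2.81208730e+01,
        1.23737514e-02,  9.33316100e-03,  2.31214250e-05]), 'tcp_pos': array([ 0.19913051, -0.64433031,  0.22321091]), 'tcp_rot': array([-3.13977552e+00,  1.60037167e-04,  2.99799693e-01]), 'contact_force': array([-1.01841565,  0.1947079 , -0.61162046]), 'wrist_torque': array([ 0.00832568, -0.01225324,  0.01920907]), 'gripper_force': 0.0, 'finger_gap': 0.9991688743663091}
scene {'camera_matrix': [[376.8487, 0.0, 255.0409], [0.0, 376.8487, 186.2688], [0.0, 0.0, 1.0]], 'view': [[0.1165, -0.9931, -0.0144, -0.0445], [-0.8661, -0.0945, -0.4909, 0.4288], [0.4862, 0.0696, -0.8711, 0.9824], [0.0, 0.0, 0.0, 1.0]]}
side {'camera_matrix': [[493.2313, 0.0, 248.8327], [0.0, 493.2313, 186.5853], [0.0, 0.0, 1.0]], 'view': [[0.9676, -0.2519, -0.0158, -0.4409], [-0.1079, -0.356, -0.9282, 0.1134], [0.2282, 0.8999, -0.3717, 1.3491], [0.0, 0.0, 0.0, 1.0]]}
wrist {'camera_matrix': [[311.8646, 0.0, 259.4921], [0.0, 311.8646, 192.039], [0.0, 0.0, 1.0]], 'T_tool_cam': [[-0.0001, -0.9598, -0.2806, 0.0714], [1.0, -0.0, -0.0003, -0.0001], [0.0002, -0.2806, 0.9598, -0.1497], [0.0, 0.0, 0.0, 1.0]]}
```

View pics/scene0b.png

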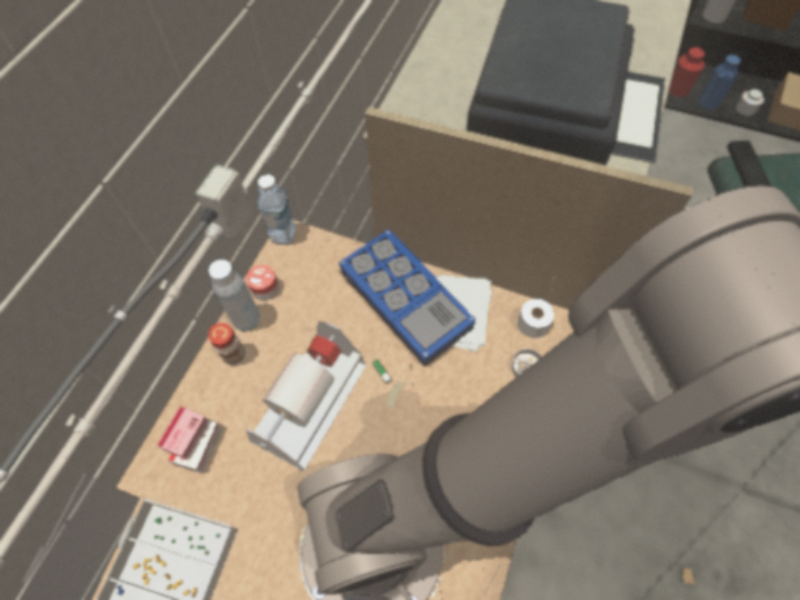

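View pics/side0.png

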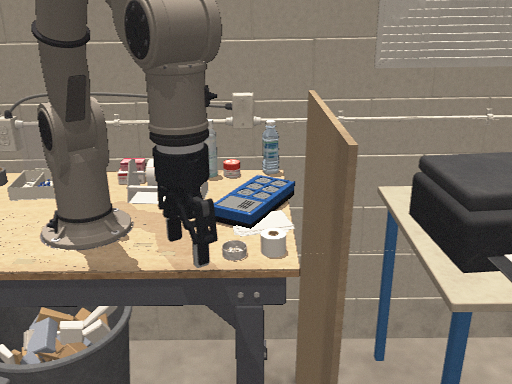

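The scene picture shows the case with the plates at the upper left, about (390,270), and the door at the lower right, about (435,320). The side view shows the roll and tin in front of it. I'll enlarge both crops.

```bash
python3 - <<'E'
import pickle,cv2,numpy as np
o,d=pickle.load(open("d0.pkl","rb"))
a=d["scene"]["img"][140:240,205:315];b=d["side"]["img"][165:235,205:305]
a=cv2.resize(a,None,fx=5,fy=5,interpolation=cv2.INTER_CUBIC);cv2.imwrite("pics/sc.png",a[:,:,::-1])
b=cv2.resize(b,None,fx=7,fy=7,interpolation=cv2.INTER_CUBIC);cv2.imwrite("pics/si.png",b[:,:,::-1])
E
```

```text
(no output)
```

View pics/sc.png

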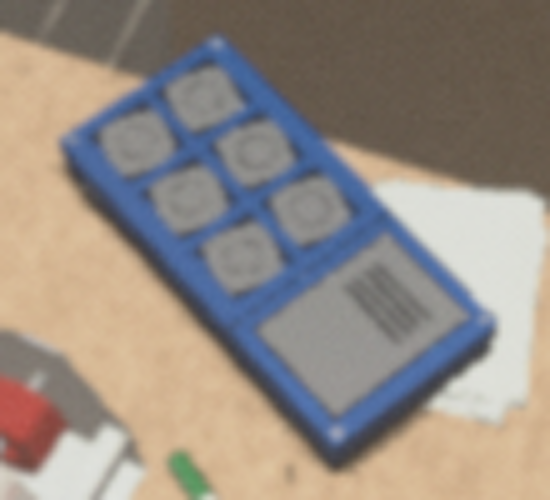

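View pics/si.png

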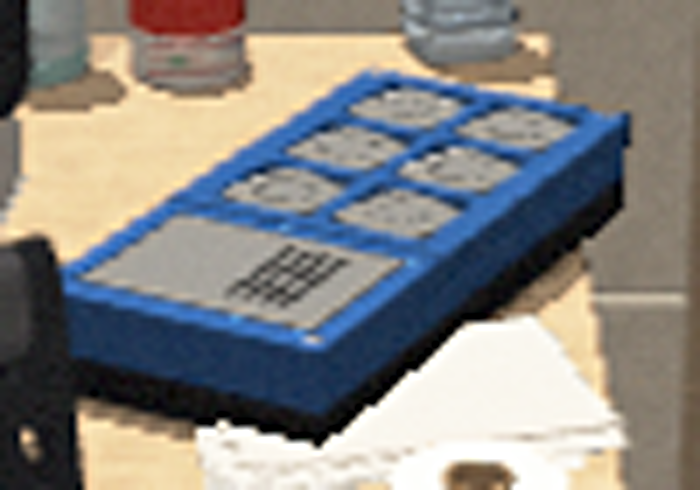

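```bash
cat > fit.py <<'E'
import pickle,numpy as np
from scipy.optimize import least_squares
o,d=pickle.load(open("d0.pkl","rb"))
def px(n,P):
    c=d[n];q=c["view"]@np.r_[P,1];u=c["camera_matrix"]@q[:3];return u[:2]/u[2]
S=np.array([(204,97),(137,145),(256,152),(190,199),(311,209),(244,257)])/5-.4+[205,140]
I=np.array([(522,129),(408,106),(460,168),(350,147),(397,213),(283,188)])/7-.43+[205,165]
SC=np.array([(217,42),(72,142),(488,322),(337,438)])/5-.4+[205,140]
IC=np.array([(628,118),(370,75),(318,345),(65,275)])/7-.43+[205,165]
pl=[(x,y) for y in(.054,0,-.054) for x in(.027,-.027)]
co=[(x,y) for y in(.138,-.138) for x in(.0655,-.0655)]
def W(p,x,y,z): c,s=np.cos(p[2]),np.sin(p[2]);return np.array([p[0]+c*x-s*y,p[1]+s*x+c*y,z])
def res(p):
    r=[]
    for n,a,b in(("scene",S,SC),("side",I,IC)):
        r+=[px(n,W(p,x,y+p[3],.0485))-q for (x,y),q in zip(pl,a)]
        r+=[(px(n,W(p,x,y,.05))-q)*.5 for (x,y),q in zip(co,b)]
    return np.ravel(r)
f=least_squares(res,[.7,-.1,.5,.05],loss="soft_l1")
if __name__=="__main__":
    print(f.x,f.cost);print(res(f.x).reshape(-1,2).round(1).tolist())
    print("panel",W(f.x,0,f.x[3],.05))
    for x,y in pl: print(x,y,W(f.x,x,y+f.x[3],.0485).round(4))
E
python3 fit.py
```

```text
[ 0.47242112 -0.00231483 -0.77534293  0.04861145] 5.576421893123604
[[-0.1, 0.1], [0.0, -0.6], [0.1, 0.0], [-0.2, -0.1], [-0.1, 0.0], [-0.2, 0.0], [-0.1, -1.2], [-1.7, -0.5], [1.3, -0.2], [-0.3, 1.0], [-0.7, 0.0], [0.0, 0.4], [-0.0, 0.3], [-0.2, 0.2], [0.3, 0.2], [0.4, 0.4], [0.3, -0.2], [0.0, -0.6], [0.2, 0.4], [-2.4, 0.7]]
panel [0.50644724 0.03240255 0.05      ]
0.027 0.054 [0.5635 0.0521 0.0485]
-0.027 0.054 [0.525  0.0899 0.0485]
0.027 0 [0.5257 0.0135 0.0485]
-0.027 0 [0.4872 0.0513 0.0485]
0.027 -0.054 [ 0.4879 -0.0251  0.0485]
-0.027 -0.054 [0.4494 0.0127 0.0485]
```

```bash
cat > h.py <<'E'
import numpy as np,sys
from scipy.spatial.transform import Rotation as R
from plant import observe
from fit import f,W
Z={"yaw":f.x[2]+np.pi/2}
def delta(P,yaw=Z["yaw"]):
    o=observe();T=R.from_euler("xyz",o["tcp_rot"])
    d=T.inv().apply(np.array(P)-o["tcp_pos"])
    r=(T.inv()*R.from_euler("xyz",[np.pi,0,yaw])).as_rotvec()
    print("tcp",o["tcp_pos"].round(4),"t",round(o["clock"],2),"F",o["contact_force"].round(2),"gap",round(o["finger_gap"],3));print("to",np.round(P,4),"d",d.round(4),"rv",r.round(4))
def plate(i,j,z): return W(f.x,.027*i,.054*j+f.x[3],z)
E
python3 - <<'E'
from h import *
from fit import d
c=d["scene"];V=np.linalg.inv(c["view"])
for n,p in dict(redcapb=(247,322),jar=(233,355),wax=(263,293),water=(283,238),roll=(537,328),tin=(525,365),base=(330,550),fix1=(335,325),fix2=(300,465)).items():
    u=np.linalg.inv(c["camera_matrix"])@[p[0]/1.5625,p[1]/1.5625,1];w=V[:3,:3]@u;q=V[:3,3]-w*V[2,3]/w[2];print(n,q.round(3))
print(W(f.x,0,-.085,.05))
delta([.45,-.42,.20]);delta(plate(0,0,.14))
E
```

```text
redcapb [0.389 0.31  0.   ]
jar [0.315 0.32  0.   ]
wax [0.459 0.293 0.   ]
water [0.599 0.281 0.   ]
roll [ 0.44  -0.272  0.   ]
tin [ 0.357 -0.249  0.   ]
base [-0.011  0.069  0.   ]
fix1 [0.402 0.131 0.   ]
fix2 [0.121 0.146 0.   ]
[ 0.41292443 -0.06302021  0.05      ]
tcp [ 0.1992 -0.6445  0.2235] t 0.15 F [ 0.77 -0.32  0.35] gap 1.001
to [ 0.45 -0.42  0.2 ] d [ 0.3059 -0.1403  0.0236] rv [-1.400e-03 -2.000e-04 -4.956e-01]
tcp [ 0.1992 -0.6445  0.2235] t 0.15 F [ 0.77 -0.32  0.35] gap 1.001
to [0.5064 0.0324 0.14  ] d [ 0.4934 -0.5558  0.0842] rv [-1.400e-03 -2.000e-04 -4.956e-01]
```

The rows are not in the units I measure in: shifts go in shares of 0.8 m and turns go in shares of 2 rad. I convert before sending: 0.29 m / 0.8 = 0.3625, 0.24 m / 0.8 = 0.3, -0.496 rad / 2 = -0.248.

```bash
python3 -m creep '[{"xyz": [0.075,-0.025,0],"turn_vec": [0,0,-0.05]},{"xyz": [0.15,-0.0563,0],"turn_vec": [0,0,-0.1]},{"xyz": [0.225,-0.0875,0],"turn_vec": [0,0,-0.15]},{"xyz": [0.3,-0.125,0],"turn_vec": [0,0,-0.2]},{"xyz": [0.3625,-0.1625,0.025],"turn_vec": [0,0,-0.248]}]' 0.0; python3 - <<'E'
from h import *
from fit import d
c=d["scene"];V=np.linalg.inv(c["view"])
for p in [(345,240),(420,265),(500,285),(560,303)]:
    u=np.linalg.inv(c["camera_matrix"])@[p[0]/1.5625,p[1]/1.5625,1];w=V[:3,:3]@u;q=V[:3,3]-w*V[2,3]/w[2];print(q.round(3))
delta([.50,-.13,.18]);delta(plate(0,0,.14))
E
```

```text
clock: 0.78
tcp_pos: [0.4345, -0.4404, 0.2077]
tcp_rot: [3.138, -0.0, 0.799]
contact_force: [1.9, -0.5, -0.6]
finger_gap: -0.003
gripper_force: 0.0
[0.608 0.144 0.   ]
[ 0.562 -0.025  0.   ]
[ 0.531 -0.196  0.   ]
[ 0.502 -0.319  0.   ]
tcp [ 0.4345 -0.4404  0.2077] t 0.78 F [ 1.86 -0.47 -0.61] gap -0.003
to [ 0.5  -0.13  0.18] d [ 0.2681 -0.1695  0.0273] rv [ 0.0031 -0.0003  0.0038]
tcp [ 0.4345 -0.4404  0.2077] t 0.78 F [ 1.86 -0.47 -0.61] gap -0.003
to [0.5064 0.0324 0.14  ] d [ 0.389  -0.2783  0.067 ] rv [ 0.0031 -0.0003  0.0038]
```

In the tool's units: 0.268 m / 0.8 = 0.335, 0.21 m / 0.8 = 0.2625.

```bash
python3 -m creep '[{"xyz": [0.0688,-0.0375,0]},{"xyz": [0.1375,-0.075,0]},{"xyz": [0.2,-0.1188,0.0125]},{"xyz": [0.2625,-0.1625,0.025]},{"xyz": [0.335,-0.2125,0.0338]}]'; python3 - <<'E'
from h import *
from fit import d
import cv2
P=[d[n]["camera_matrix"]@d[n]["view"][:3] for n in("scene","side")]
a=np.array([(235.5,70.4),(441,121)]).T.astype(float);b=np.array([(310,92),(347,146)]).T.astype(float)
X=cv2.triangulatePoints(P[0],P[1],a,b);print((X[:3]/X[3]).T.round(3))
delta(plate(0,0,.14))
for i in(1,-1):
  for j in (-1,0,1): print(i,j,plate(i,j,.07).round(3))
E
```

```text
clock: 1.4
tcp_pos: [0.4966, -0.1373, 0.1801]
tcp_rot: [-3.141, 0.0, 0.795]
contact_force: [2.0, 0.6, 0.3]
finger_gap: -0.001
gripper_force: 0.0
[[ 0.672  0.085  0.315]
 [ 0.542 -0.45   0.319]]
tcp [ 0.4966 -0.1373  0.1801] t 1.4 F [2.05 0.64 0.34] gap -0.001
to [0.5064 0.0324 0.14  ] d [ 0.1281 -0.1118  0.0401] rv [-0.0002  0.0003 -0.    ]
1 -1 [ 0.488 -0.025  0.07 ]
1 0 [0.526 0.014 0.07 ]
1 1 [0.564 0.052 0.07 ]
-1 -1 [0.449 0.013 0.07 ]
-1 0 [0.487 0.051 0.07 ]
-1 1 [0.525 0.09  0.07 ]
```

```bash
python3 - <<'E'
from h import *
delta(plate(1,-1,.085))
E
```

```text
tcp [ 0.4966 -0.1373  0.1801] t 1.4 F [2.05 0.64 0.34] gap -0.001
to [ 0.4879 -0.0251  0.085 ] d [ 0.0741 -0.0847  0.0951] rv [-0.0002  0.0003 -0.    ]
```

In the tool's units: 0.095 m / 0.8 = 0.1188, -0.085 m / 0.8 = -0.1063.

```bash
python3 -m creep '[{"xyz": [0.0438,-0.05,0.025]},{"xyz": [0.0925,-0.1063,0.05]},{"xyz": [0.0925,-0.1063,0.0938]},{"xyz": [0.0925,-0.1063,0.1188]},{"xyz": [0.0925,-0.1063,0.1188]}]'
python3 -m creep '[{"xyz": [0,0,0.0038]},{"xyz": [0,0,0.0075]},{"xyz": [0,0,0.01]},{"xyz": [0,0,0.01]}]'
python3 - <<'E'
from h import *
from plant import read_camera
import cv2
delta(plate(1,-1,.07))
a=read_camera("wrist")["img"];cv2.imwrite("pics/w1.png",a[:,:,::-1])
E
```

```text
clock: 2.02
tcp_pos: [0.4866, -0.0267, 0.0842]
tcp_rot: [-3.139, 0.002, 0.796]
contact_force: [-0.4, 0.3, 0.3]
finger_gap: -0.001
gripper_force: 0.0
clock: 2.52
tcp_pos: [0.488, -0.0269, 0.0777]
tcp_rot: [3.141, -0.0, 0.796]
contact_force: [-0.6, 0.0, -0.6]
finger_gap: 0.001
gripper_force: 0.0
tcp [ 0.488  -0.0269  0.0777] t 2.52 F [-0.57  0.01 -0.58] gap 0.001
to [ 0.4879 -0.0251  0.07  ] d [ 0.0012 -0.0013  0.0077] rv [ 0.0003 -0.0002  0.0001]
```

View pics/w1.png

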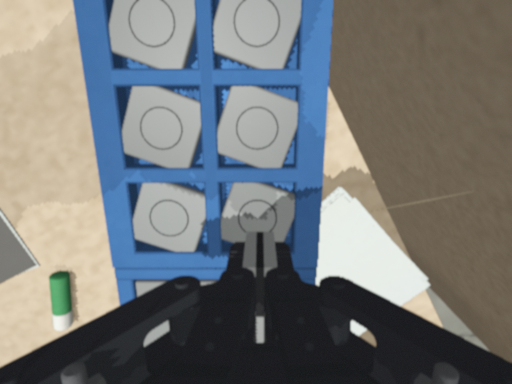

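The wrist picture shows the closed fingertips at about (260,235) over the front-right plate, whose circle is at (257,215). They are well inside its well. Next I press gently.

In the tool's units: 0.01 m / 0.8 = 0.0125, 0.009 m / 0.8 = 0.0113.

```bash
python3 -m creep '[{"xyz": [0,0,0.0038]},{"xyz": [0,0,0.0075]},{"xyz": [0,0,0.01]},{"xyz": [0,0,0.0113]},{"xyz": [0,0,0.0125]}]'
python3 -m creep '[{"xyz": [0,0,0.0013]},{"xyz": [0,0,0.0013]}]'
```

```text
clock: 3.2
tcp_pos: [0.4879, -0.0267, 0.0675]
tcp_rot: [-3.142, 0.0, 0.796]
contact_force: [0.2, 0.5, -0.3]
finger_gap: -0.001
gripper_force: 0.0
clock: 3.45
tcp_pos: [0.4879, -0.0268, 0.0665]
tcp_rot: [-3.142, 0.0, 0.796]
contact_force: [0.4, 0.4, 0.8]
finger_gap: -0.005
gripper_force: 0.0
```

In the tool's units: 0.001 m / 0.8 = 0.0013.

```bash
for i in 1 2; do python3 -m creep '[{"xyz": [0,0,0.0013]},{"xyz": [0,0,0.0013]}]'|grep -E 'pos|force'; done
```

```text
tcp_pos: [0.4879, -0.0268, 0.0655]
contact_force: [0.3, -0.0, -0.1]
gripper_force: 0.0
tcp_pos: [0.4879, -0.0268, 0.0644]
contact_force: [-0.1, 0.2, -0.0]
gripper_force: 0.0
```

In the tool's units: 0.001 m / 0.8 = 0.0013.

```bash
for i in 1 2; do python3 -m creep '[{"xyz": [0,0,0.0013]},{"xyz": [0,0,0.0013]}]'|grep -E 'pos|ct_force'; done
```

```text
tcp_pos: [0.4879, -0.0268, 0.0635]
contact_force: [-0.5, -0.9, -1.2]
tcp_pos: [0.4879, -0.0268, 0.0625]
contact_force: [0.4, 0.2, -0.4]
```

In the tool's units: 0.001 m / 0.8 = 0.0013.

```bash
for i in 1; do python3 -m creep '[{"xyz": [0,0,0.0013]},{"xyz": [0,0,0.0013]}]'|grep -E 'pos|ct_force'; done
```

```text
tcp_pos: [0.4879, -0.0268, 0.0614]
contact_force: [-0.1, 0.1, 1.1]
```

In the tool's units: 0.001 m / 0.8 = 0.0013.

```bash
for i in 1 ; do python3 -m creep '[{"xyz": [0,0,0.0013]},{"xyz": [0,0,0.0013]}]'|grep -E 'pos|ct_force'; done
```

```text
tcp_pos: [0.4879, -0.0268, 0.0604]
contact_force: [0.4, 0.6, -0.7]
```

In the tool's units: 0.001 m / 0.8 = 0.0013.

```bash
for i in 1 ; do python3 -m creep '[{"xyz": [0,0,0.0013]},{"xyz": [0,0,0.0013]}]'|grep -E 'pos|ct_force'; done
```

```text
tcp_pos: [0.4879, -0.0268, 0.0595]
contact_force: [-0.5, 0.5, -0.5]
```

```bash
python3 - <<'E'
from plant import *
import cv2,numpy as np
a=read_camera("side")["img"][145:235,195:315];b=read_camera("wrist")["img"][130:350,130:390]
a=cv2.resize(a,(480,360),interpolation=2);b=cv2.resize(b,(320,270))
b=cv2.copyMakeBorder(b,0,90,0,0,0)
cv2.imwrite("pics/c2.png",np.hstack([a,b])[:,:,::-1])
E
```

```text
(no output)
```

View pics/c2.png

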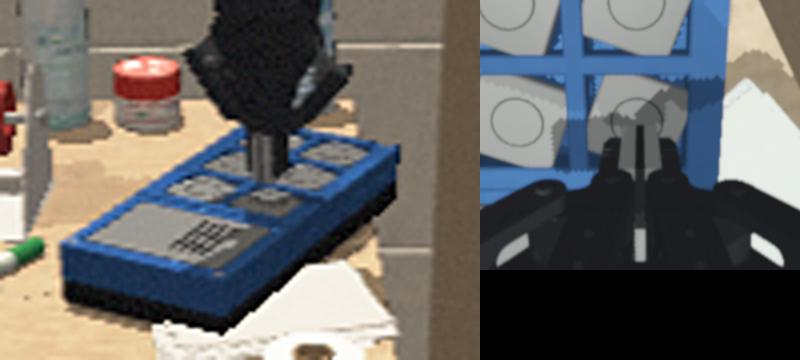

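The tips, at about (265,180) in the left crop, still look slightly above or beyond the shaded front plate at (270,200). I'll check that by projection.

```bash
python3 - <<'E'
from h import *
from fit import px
for z in (.04,.0485,.055,.06,.07): print(z,[px(n,[.4879,-.0268,z]).round(1) for n in("side","scene")], ((px("side",[.4879,-.0268,z])-[195,145])*4).round())
print(((px("side",plate(1,-1,.0485))-[195,145])*4).round())
E
```

```text
0.04 [array([261.8, 198.1]), array([267.2, 182.8])] [267. 212.]
0.0485 [array([261.8, 195.4]), array([267.3, 181.5])] [267. 202.]
0.055 [array([261.7, 193.3]), array([267.3, 180.4])] [267. 193.]
0.06 [array([261.7, 191.7]), array([267.3, 179.6])] [267. 187.]
0.07 [array([261.7, 188.5]), array([267.4, 177.9])] [267. 174.]
[266. 201.]
```

```bash
python3 -m creep '[{"xyz": [0,0,0.0013]},{"xyz": [0,0,0.0025]},{"xyz": [0,0,0.0025]}]'|grep -E 'pos|ct_force'
```

```text
tcp_pos: [0.4879, -0.0268, 0.0574]
contact_force: [0.1, -0.3, -0.8]
```

In the tool's units: 0.001 m / 0.8 = 0.0013.

```bash
python3 -m creep '[{"xyz": [0,0,0.0013]},{"xyz": [0,0,0.0013]}]'|grep -E 'pos|ct_force'
```

```text
tcp_pos: [0.4879, -0.0268, 0.0565]
contact_force: [-0.3, -0.6, -0.3]
```

In the tool's units: 0.001 m / 0.8 = 0.0013.

```bash
python3 -m creep '[{"xyz": [0,0,0.0013]},{"xyz": [0,0,0.0013]}]'|grep -E 'pos|ct_force'
```

```text
tcp_pos: [0.4879, -0.0268, 0.0555]
contact_force: [0.2, -0.3, 0.4]
```

In the tool's units: 0.001 m / 0.8 = 0.0013.

```bash
python3 -m creep '[{"xyz": [0,0,0.0013]},{"xyz": [0,0,0.0013]}]'|grep -E 'pos|ct_force'
```

```text
tcp_pos: [0.4879, -0.0268, 0.0544]
contact_force: [0.5, 0.1, -0.7]
```

In the tool's units: 0.001 m / 0.8 = 0.0013.

```bash
python3 -m creep '[{"xyz": [0,0,0.0013]},{"xyz": [0,0,0.0013]}]'|grep -E 'pos|ct_force'
```

```text
tcp_pos: [0.4879, -0.0268, 0.0535]
contact_force: [-0.3, 0.9, -0.4]
```

In the tool's units: 0.001 m / 0.8 = 0.0013.

```bash
python3 -m creep '[{"xyz": [0,0,0.0013]},{"xyz": [0,0,0.0013]}]'|grep -E 'pos|ct_force'
```

```text
tcp_pos: [0.4879, -0.0268, 0.0525]
contact_force: [0.7, -0.1, 0.5]
```

```bash
python3 - <<'E'
from plant import *
import cv2,numpy as np
a=read_camera("side")["img"][165:215,225:295];b=read_camera("scene")["img"][140:240,205:315]
a=cv2.resize(a,(490,350),interpolation=cv2.INTER_CUBIC);b=cv2.resize(b,(310,350))
cv2.imwrite("pics/c3.png",np.hstack([a,b])[:,:,::-1]);print(observe()["clock"])
E
```

```text
7.025
```

View pics/c3.png

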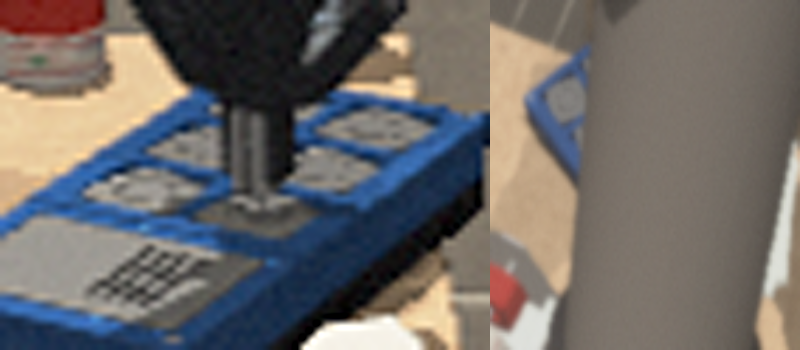

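The side crop shows the tips at about (260,198), just above the shaded plate centred near (256,211). There is no contact yet, so I keep lowering.

In the tool's units: 0.001 m / 0.8 = 0.0013.

```bash
python3 -m creep '[{"xyz": [0,0,0.0013]},{"xyz": [0,0,0.0013]}]'|grep -E 'pos|ct_force'
```

```text
tcp_pos: [0.4879, -0.0268, 0.0515]
contact_force: [-0.1, 0.4, -0.1]
```

In the tool's units: 0.001 m / 0.8 = 0.0013.

```bash
python3 -m creep '[{"xyz": [0,0,0.0013]},{"xyz": [0,0,0.0013]}]'|grep -E 'pos|ct_force'
```

```text
tcp_pos: [0.4879, -0.0268, 0.0504]
contact_force: [-0.0, 0.3, -0.0]
```

In the tool's units: 0.001 m / 0.8 = 0.0013.

```bash
python3 -m creep '[{"xyz": [0,0,0.0013]},{"xyz": [0,0,0.0013]}]'|grep -E 'pos|ct_force'
```

```text
tcp_pos: [0.4879, -0.0268, 0.0495]
contact_force: [0.3, 0.5, 0.2]
```

In the tool's units: 0.001 m / 0.8 = 0.0013.

```bash
python3 -m creep '[{"xyz": [0,0,0.0013]},{"xyz": [0,0,0.0013]}]'|grep -E 'pos|ct_force'
```

```text
tcp_pos: [0.4879, -0.0268, 0.0484]
contact_force: [0.3, 0.3, -1.1]
```

In the tool's units: 0.001 m / 0.8 = 0.0013.

```bash
python3 -m creep '[{"xyz": [0,0,0.0013]},{"xyz": [0,0,0.0013]}]'|grep -E 'pos|ct_force'
```

```text
tcp_pos: [0.4879, -0.0268, 0.0475]
contact_force: [-0.3, 0.1, 0.1]
```

In the tool's units: 0.001 m / 0.8 = 0.0013.

```bash
python3 -m creep '[{"xyz": [0,0,0.0013]},{"xyz": [0,0,0.0013]}]'|grep -E 'pos|ct_force'
```

```text
tcp_pos: [0.4879, -0.0268, 0.0464]
contact_force: [0.3, 0.6, -0.1]
```

In the tool's units: 0.001 m / 0.8 = 0.0013.

```bash
python3 -m creep '[{"xyz": [0,0,0.0013]},{"xyz": [0,0,0.0013]}]'|grep -E 'pos|ct_force'
```

```text
tcp_pos: [0.4879, -0.0268, 0.0455]
contact_force: [0.7, -0.3, 0.3]
```

In the tool's units: 0.001 m / 0.8 = 0.0013.

```bash
python3 -m creep '[{"xyz": [0,0,0.0013]},{"xyz": [0,0,0.0013]}]'|grep -E 'pos|ct_force'
```

```text
tcp_pos: [0.4879, -0.0268, 0.0444]
contact_force: [0.2, -0.9, 0.1]
```

In the tool's units: 0.001 m / 0.8 = 0.0013.

```bash
python3 -m creep '[{"xyz": [0,0,0.0013]},{"xyz": [0,0,0.0013]}]'|grep -E 'pos|ct_force'; python3 - <<'E'
from plant import *
import cv2,numpy as np
a=read_camera("side")["img"][165:215,225:295];b=read_camera("wrist")["img"][130:350,130:390]
a=cv2.resize(a,(490,350),interpolation=cv2.INTER_CUBIC);b=cv2.resize(b,(310,350))
cv2.imwrite("pics/c4.png",np.hstack([a,b])[:,:,::-1]);print(observe())
E
```

```text
tcp_pos: [0.4879, -0.0268, 0.0435]
contact_force: [-0.9, -0.2, 0.9]
{'clock': 9.375, 'joint_pos': array([ 0.1854796 ,  0.46015087, -0.31308945,  2.11725145,  0.24550282,
        0.59776318, -1.07609483]), 'qvel': array([-0.00046393,  0.00106872,  0.00122226, -0.00091227,  0.0011902 ,
        0.00098383,  0.00047186]), 'effort': array([-2.73284903e-03, -4.68873274e+01, -2.49025784e+00, -1.71506435e+01,
        8.56448809e-03,  8.09586090e-04, -6.64439685e-04]), 'tcp_pos': array([ 0.48795102, -0.02678188,  0.04353053]), 'tcp_rot': array([ 3.14156417e+00, -2.35130186e-05,  7.95755533e-01]), 'contact_force': array([ 0.81438024,  0.39494651, -0.77446312]), 'wrist_torque': array([0.01687169, 0.04985526, 0.00900752]), 'gripper_force': 0.0, 'finger_gap': 0.0015828561601976083}
```

View pics/c4.png

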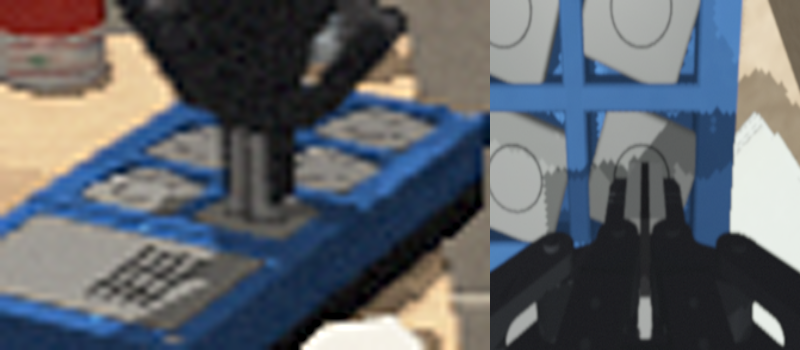

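The side crop now shows the tips at about (258,220), practically on the plate. The tips turn out to sit above the stated TCP offset. I continue in 1 mm steps.

In the tool's units: 0.001 m / 0.8 = 0.0013.

```bash
python3 -m creep '[{"xyz": [0,0,0.0013]},{"xyz": [0,0,0.0013]}]'|grep -E 'pos|ct_force'
```

```text
tcp_pos: [0.4879, -0.0268, 0.0424]
contact_force: [-0.8, 0.0, -0.2]
```

In the tool's units: 0.001 m / 0.8 = 0.0013.

```bash
python3 -m creep '[{"xyz": [0,0,0.0013]},{"xyz": [0,0,0.0013]}]'|grep -E 'pos|ct_force'
```

```text
tcp_pos: [0.488, -0.0268, 0.0415]
contact_force: [-0.1, -0.3, -0.1]
```

In the tool's units: 0.001 m / 0.8 = 0.0013.

```bash
python3 -m creep '[{"xyz": [0,0,0.0013]},{"xyz": [0,0,0.0013]}]'|grep -E 'pos|ct_force'
```

```text
tcp_pos: [0.488, -0.0268, 0.0406]
contact_force: [0.0, -0.3, 4.4]
```

```bash
python3 -m creep '[{"xyz": [0,0,0.0013]},{"xyz": [0,0,0.0013]}]'|grep -E 'pos|ct_force'
```

```text
tcp_pos: [0.488, -0.0268, 0.0395]
contact_force: [-1.0, -0.2, 4.1]
```

In the tool's units: 0.001 m / 0.8 = 0.0013.

```bash
python3 -m creep '[{"xyz": [0,0,0.0013]},{"xyz": [0,0,0.0013]}]'|grep -E 'pos|ct_force'
```

```text
tcp_pos: [0.488, -0.0268, 0.0384]
contact_force: [-1.0, 0.1, 3.4]
```

The force holds at about 4 N while the plate moves, so this plate gives and is the catch. I press it on in until the force rises.

In the tool's units: 0.002 m / 0.8 = 0.0025, 0.001 m / 0.8 = 0.0013.

```bash
python3 -m creep '[{"xyz": [0,0,0.0013]},{"xyz": [0,0,0.0025]},{"xyz": [0,0,0.0025]}]'|grep -E 'pos|ct_force'
```

```text
tcp_pos: [0.4879, -0.0268, 0.0364]
contact_force: [0.3, 0.0, 2.9]
```

In the tool's units: 0.001 m / 0.8 = 0.0013.

```bash
python3 -m creep '[{"xyz": [0,0,0.0013]},{"xyz": [0,0,0.0013]}]'|grep -E 'pos|ct_force'
```

```text
tcp_pos: [0.488, -0.0268, 0.0355]
contact_force: [-0.7, -0.4, 3.6]
```

In the tool's units: 0.001 m / 0.8 = 0.0013.

```bash
python3 -m creep '[{"xyz": [0,0,0.0013]},{"xyz": [0,0,0.0013]}]'|grep -E 'pos|ct_force'
```

```text
tcp_pos: [0.488, -0.0268, 0.0354]
contact_force: [-3.8, -0.2, 16.2]
```

The force rose to 16 N after about 6 mm of travel, so the catch is fully in. I retreat straight up and look.

In the tool's units: -0.15 m / 0.8 = -0.1875, -0.11 m / 0.8 = -0.1375.

```bash
python3 -m creep '[{"xyz": [0,0,-0.0063]},{"xyz": [0,0,-0.025]},{"xyz": [0,0,-0.075]},{"xyz": [0,0,-0.1375]},{"xyz": [0,0,-0.1875]}]'; python3 -m creep '[{"xyz": [0,0,-0.0125]},{"xyz": [0,0,-0.0125]},{"xyz": [0,0,-0.0125]}]'|grep force; python3 - <<'E'
from plant import *
import cv2,numpy as np
a=read_camera("side")["img"][155:245,195:305]
a=cv2.resize(a,None,fx=6,fy=6,interpolation=cv2.INTER_CUBIC)
cv2.imwrite("pics/c5.png",a[:,:,::-1])
E
```

```text
clock: 12.12
tcp_pos: [0.4882, -0.0267, 0.1871]
tcp_rot: [3.14, -0.001, 0.796]
contact_force: [0.7, -0.5, 0.6]
finger_gap: 0.004
gripper_force: 0.0
contact_force: [0.3, 0.4, 0.2]
gripper_force: 0.0
```

View pics/c5.png

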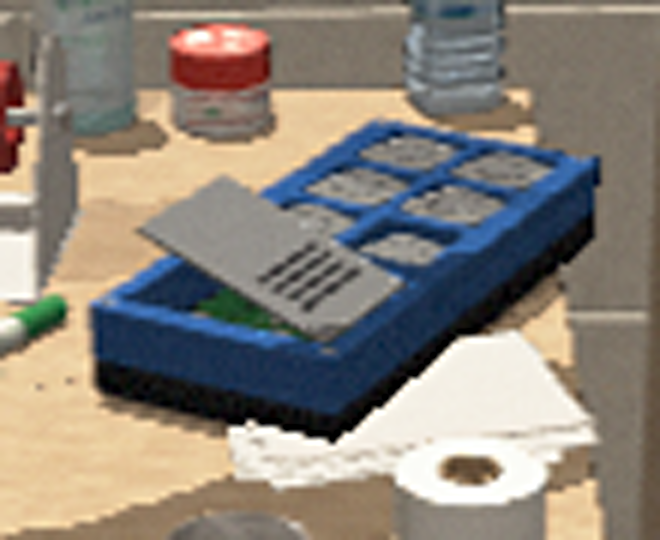

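The door stands ajar, with its raised edge around (140,230) to (225,180). The pressed plate at (405,250) sits deep in its well, and the arm is clear.

```bash
python3 -c "from plant import *;print(hand_in())"
```

```text
the job is handed in; nothing more can be done
None
```

The catch was the first plate I tried (back side, in the row nearest the door); I pressed it the full 6 mm or so at no more than about 16 N read at the wrist, the last picture shows the door standing open, and I handed in with the arm clear; no verdict came back.

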